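# Check a foot block under the height gauge

### The arm

A 7-joint arm with a two-finger parallel gripper is mounted at the origin on a cart in front of the work surface, level with it; the furniture and walls round the work are solid. World frame = base frame: x ahead of the robot, y to its left, z up, the work surface at z = 0. Lengths are in m, angles in degrees, forces in N, time in s.
With the tool pointing down it reaches from about 0.425 to 0.875 m from the base axis. Payload 4.7 kg.
Tool frame: the origin (TCP) lies at the very end of the fingers, on their centre line; the grasp point (between the pads) lies 19 mm behind it; z points along the fingers, y is the direction in which the jaws open and shut (so a half turn about z gives the same grasp; the last joint's range is limited). The gripper opens to 87 mm and grips with 3 to 60 N. Pads are 19 mm wide; open, the fingers measure 117 mm over their backs; the gripper's body (75 mm by 190 mm) begins 51 mm behind the grasp point.
Start: joints at [73.001, 18.392, -4.016, 83.108, 1.295, 78.541, -3.26], TCP at [0.199, -0.619, 0.223] pointing down, gripper open.
Joint ranges: [-163.93, 163.93], [-17.29, 119.83], [-79.2, 71.16], [3.27, 140.29], [-89.18, 269.18], [5.43, 117.66], [-154.24, 154.24]. Speed limits (degrees/s): [147.25, 147.25, 180, 180, 180, 180, 180].

### API

Orientations are given as [roll, pitch, yaw] about the fixed x, y, z axes, in that order (R = Rz(yaw) Ry(pitch) Rx(roll)).
In Python, from cell import * gives the robot as it stands.
- The arm moves only by the tool drive_tool, never from a script. Its argument "moves" is text: rows parted by semicolons, each of 5 numbers parted by spaces: the shift along the tool's x, y, z in m, then the turn about the tool's z in degrees, then the gripper's target within -1 to 1 (fully open at 1, half-way at 0, shut at -1). In form: x y z yaw fingers; .... A call has exactly 8 rows; each row is the pose to reach, as a shift and turn from the pose commanded when the call began, along the tool's axes at that moment; what a row does not reach only later rows make up. A row lasts 1/10 s, in which the tool goes at most 50 mm and 8.59 degrees, less where a joint would pass 70% of its speed; a pose out of reach is approached as far as the arm can. A call with a gripper value outside its range is refused whole. The fingers move at their own pace and stop on an object; "grip_force" is the grip in N (left out, the last holds). Time passes only in rows, so rows that repeat a pose let the fingers close, or fill a call up. It gives the time, the measured TCP pose, the force and the opening at its end, in the units of the state.
- get_obs(): the state, without advancing time (a new reading comes with each control period).
- read_camera(name): name is "scene" or "top"; returns (picture, depth): 420x560x3 uint8, red, green, blue; 420x560 float32, m along the optical axis (not along the pixel's ray), 0 where there is no reading.
- calibration(name): a dict with "intrinsics" (3x3 intrinsics, pixels), "cam_to_world" (4x4, takes a point from camera to world coordinates). Camera axes: x right, y up, looking along -z (the intrinsics and any distortion apply to the point x, -y, -z); pixel columns grow to the right and rows downward; lengths in m; the calibration is good to about 2 mm. A picture is of the moment at which its call begins. calibration takes no time and is no camera call.
- sign_off(): hands the job in, once; it reports no verdict.
Trained networks look in the newest picture that a camera, given by its name, has taken for a name from the list of things; names that differ only in an ending like _2 or _b are one class to them, and where a whole thing is asked for, a point or a joint stands for the part that bears it (a point fixed in the world has none). Each returns a list of dicts, best first, with "conf" (0 to 1); they miss things now and then, are a little off and sometimes report something else, mostly with a low value. They report only what shows in the picture. A call takes as long as a camera call. They do not tell look-alikes from the thing itself.
- search_frame(camera, name): "uv" ([column, row] in pixels, amid what is visible of it).
- pinpoint(camera, name): "uv" ([column, row] in pixels: a listed point, or the origin of a listed thing).
The state is a dict: "time_s": time; "qpos": joint angles; "joint_velocities": joint speeds; "effort": joint torques, N m; "tool_pos": TCP position; "tool_rot": TCP orientation; "force": force on the tool from outside, world axes, zero at the start; "wrist_torque": the same for the moment, N m; "grip_width": finger opening in m.
Only numpy, scipy, OpenCV 4.12 (cv2) and the standard library are available. Lean on these libraries where they do the work, as an engineer would, in place of code of your own. Each camera call takes 0.05 s, during which the arm holds its last target. There are 200 camera calls.

### The job

Check that the pale wooden foot block for the slate bird house clears the height gauge: push it straight on under the steel bar, keeping it flat on the bench, until the bar stands over the middle of the block with the block square to the bar, and leave it there. Leave the taller dark wooden block where it stands, and do not ram the gauge.

Things in the scene. Friction and masses are not known exactly. Their poses are not given: they have to be found in the camera images.
- pale_block_center (a point): Pale wooden foot block, a loose box 120 x 60 x 40 mm (length, width, height), about 0.2 kg, two brass-rimmed screw holes on top. Stands on the robot's side of the gauge in one of two places 160 mm apart, its length roughly square to the bar. Point: its centre, 20 mm above the bench; x along its length, away from the robot, y along its width, z up.
- gauge: Steel height gauge, fixed: a level bar 20 x 20 x 344 mm on two posts, underside 48 mm and top 68 mm above the bench (screw heads at its ends 77 mm). 288 mm free between the posts' bolted feet, which are 80 mm long in x. Turned up to 20 degrees. Origin on the bench, midway between the posts, right under the bar; y along the bar, x across it, away from the robot: the way to push.
- dark_block_center (a point): Dark wooden block, a bystander: loose box 120 x 60 x 62 mm, about 0.34 kg, standing in the other of the two places; too tall for the bar. Point: its centre, 31 mm above the bench; axes as for the pale block.
Things that resemble listed ones, but are neither listed nor needed, are in the scene too. Of the things that look like the part that bears pale_block_center, take the one that is farthest from the robot's base at the start.

How it is judged:
By the outcome, as a careful person would: the job done as asked, in the order asked, and still so for the second after the job is handed in, with the robot touching nothing.
It also fails if it takes over 40 s, if anything falls off the work surface, if the arm or the gripper's body presses on something with over 40 N, if the wrist force passes 120 N, or if a joint passes its speed limit or range.

## Working session

There is one attempt and no reset: what is moved stays moved. The work goes in short steps, Python scripts to look and compute and a tool call to move; the robot and the scene stay as the last step left them, time stands still between calls to the robot, and variables do not carry over. Pictures are saved under pics/ and viewed, about 8 in all and at most 12, crops included, and the job is handed in when it is done.

Besides the shell and the picture viewer there is one more tool, called after "Request:" in YAML: its name, and indented under it one key for each argument. drive_tool: Moves the arm, as the interface text tells. Its arguments: {"type":"object","properties":{"moves":{"type":"string"},"grip_force":{"type":"number"}},"required":["moves"]}

```bash
mkdir -p pics
cat > h.py <<'E'
from cell import *
import numpy as np, cv2
def world(name,d):
    c=calibration(name);K=np.array(c["intrinsics"]);T=np.array(c["cam_to_world"])
    v,u=np.indices(d.shape)
    p=np.stack([(u-K[0,2])/K[0,0]*d,-(v-K[1,2])/K[1,1]*d,-d],-1)
    return p@T[:3,:3].T+T[:3,3]
def save(n,im): cv2.imwrite("pics/"+n+".png",im[...,::-1])
E
python3 - <<'E'
from h import *
for n in("top","scene"):
    im,d=read_camera(n);save(n+"0",im);W=world(n,d);np.savez(n+"0.npz",im=im,d=d,W=W)
    print(n,calibration(n).keys())
    for k in("pale_block_center","gauge","dark_block_center"):
        for r in pinpoint(n,k)[:5]:
            u,v=np.round(r["uv"]).astype(int); print(k,r["uv"],r["conf"],W[min(v,419),min(u,559)].round(3))
o=get_obs();print(o)
E
```

```text
top dict_keys(['intrinsics', 'cam_to_world'])
pale_block_center [193.2, 277.3] 0.78 [0.368 0.33  0.042]
pale_block_center [236.5, 217.1] 0.76 [0.526 0.22  0.042]
pale_block_center [353.4, 240.4] 0.71 [ 0.466 -0.091  0.04 ]
gauge [269.9, 176.6] 0.72 [ 0.645  0.131 -0.004]
dark_block_center [292.2, 226.6] 0.92 [0.498 0.071 0.056]
scene dict_keys(['intrinsics', 'cam_to_world'])
pale_block_center [225.5, 245.8] 0.73 [0.514 0.221 0.041]
pale_block_center [361.7, 204.4] 0.58 [ 0.46  -0.082  0.039]
pale_block_center [212.8, 341.4] 0.55 [0.343 0.336 0.04 ]
{'time_s': 0.4, 'qpos': array([72.99995791, 18.39954721, -4.01663354, 83.11756673,  1.2944988 ,
       78.54062303, -3.26227294]), 'joint_velocities': array([-0.04618116, -0.09173452, -0.04743622, -0.14709236,  0.01998032,
       -0.17449567, -0.09500778]), 'effort': array([-1.73455096e-04, -4.90455759e+01, -4.02278658e-01, -3.12292171e+01,
       -6.36038510e-02,  3.62851925e-02,  1.97247232e-05]), 'tool_pos': array([ 0.19874642, -0.61880293,  0.22241224]), 'tool_rot': array([-1.79987387e+02,  2.47293598e-03,  1.78071940e+01]), 'force': array([ 0.27263739, -0.09412204, -1.01954209]), 'wrist_torque': array([ 0.03328009,  0.00191649, -0.02153004]), 'grip_width': 0.08694267703923271}
```

View pics/top0.png

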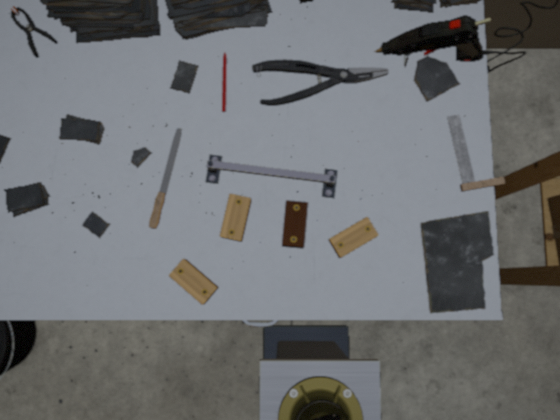

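View pics/scene0.png

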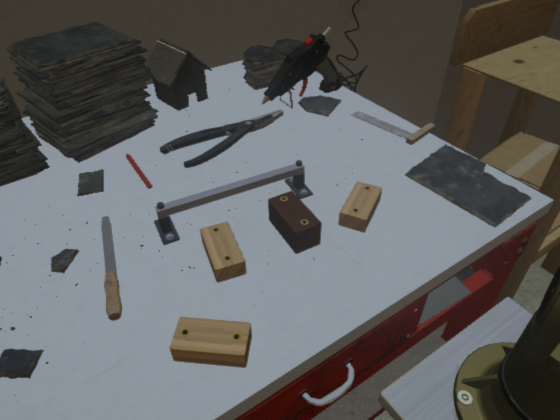

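Run:
```python
from h import *
Z=np.load("top0.npz");W=Z["W"];z=W[...,2];d=Z["d"]
def rect(m,label):
    n,l,s,c=cv2.connectedComponentsWithStats(m.astype(np.uint8))
    for i in range(1,n):
        if s[i,4]>150:
            p=W[l==i];r=cv2.minAreaRect((p[:,:2]*1000).astype(np.float32))
            print(label,c[i].round(),s[i,4],np.round(r[0],1),np.round(r[1],1),round(r[2],1),"z",np.median(p[:,2]).round(4))
ok=(d>0)&(W[...,0]>.25)&(W[...,0]<.95)&(abs(W[...,1])<.6)
rect(ok&(abs(z-.04)<.006),"40"); rect(ok&(abs(z-.062)<.012),"62-68")
```

```text
40 [235. 217.] 971 [527.8 222.6] [ 60.8 120.3] 78.0 z 0.0391
40 [354. 237.] 988 [475.1 -94. ] [ 59.7 120.4] 30.5 z 0.0397
40 [193. 281.] 1025 [357.1 331.7] [120.3  60.6] 50.2 z 0.0393
62-68 [271. 172.] 1061 [646.6 127. ] [343.8  23.7] 82.8 z 0.0668
62-68 [295. 223.] 1037 [508.5  63.6] [ 59.7 120.5] 84.9 z 0.0616
```

The scene shows three pale blocks: top pixels (236,217), (353,240) and (193,280), at 0.573, 0.484 and 0.487 m from the base. I choose (236,217): it is the farthest and stands 160 mm from the dark block at (295,223). The gauge is centred at (271,172). A close crop will check the choice, and I'll check obstacle heights along the arm's path.

```bash
python3 - <<'E'
from h import *
Z=np.load("top0.npz");W=Z["W"];im=Z["im"]
save("crop",cv2.resize(im[140:320,150:400],None,fx=3,fy=3,interpolation=cv2.INTER_CUBIC))
for sl in((slice(130,300),slice(500,560)),(slice(300,419),slice(500,560)),(slice(320,370),slice(250,380))):
    p=W[sl].reshape(-1,3);p=p[p[:,2]>.05] 
    print(len(p), p.min(0).round(2) if len(p) else '',p.max(0).round(2) if len(p) else '')
c=np.array([527.8,222.6]);g=np.array([646.6,127]);a=np.radians(-7.2);x=np.array([np.cos(a),np.sin(a)]);y=np.array([-x[1],x[0]])
for q in(c,np.array([508.5,63.6])):print("gauge frame",(q-g)@x,(q-g)@y)
# finer angles via bar edge fit of centre-line
for lo,hi,u,v,w in((.062,.072,(208,338),(155,190),0),):
    m=np.zeros(W.shape[:2],bool);m[v[0]:v[1],u[0]:u[1]]=1;m&=(W[...,2]>lo)&(W[...,2]<hi)
    p=W[m];k=np.polyfit(p[:,1],p[:,0],1);print("bar y-axis slope deg",np.degrees(np.arctan(k[0])))
def goto(w,yaw):
    o=get_obs();t=np.radians(o["tool_rot"][2]);d=np.array(w)-o["tool_pos"];c,s=np.cos(t),np.sin(t)
    return (c*d[0]+s*d[1], s*d[0]-c*d[1], -d[2]), -((yaw-o["tool_rot"][2]))
for w in([.38,-.4,.25],[.5,-.1,.2],[.445,.235,.15]):print(w,goto(w,172.8))
E
cat >> h.py <<'E'
def goto(w,yaw):
    o=get_obs();t=np.radians(o["tool_rot"][2]);d=np.array(w)-o["tool_pos"];c,s=np.cos(t),np.sin(t)
    return np.round([c*d[0]+s*d[1], s*d[0]-c*d[1], -d[2], -((yaw-o["tool_rot"][2]+180)%360-180)],4)
E
```

```text
32 [0.36 0.1  1.35] [0.36 0.1  1.35]
34 [0.36 0.1  1.35] [0.36 0.1  1.35]
26 [0.36 0.1  1.35] [0.36 0.1  1.35]
gauge frame -129.84508364490753 79.95657729822473
gauge frame -129.06491324355252 -80.20859161856832
bar y-axis slope deg 7.04277086135771
[0.38, -0.4, 0.25] ((np.float64(0.23948308587320727), np.float64(-0.15289026840931422), np.float64(-0.02758775549351003)), np.float64(-154.9928059691712))
[0.5, -0.1, 0.2] ((np.float64(0.4454784615868581), np.float64(-0.4018197869172482), np.float64(0.02241224450648996)), np.float64(-154.9928059691712))
[0.445, 0.235, 0.15] ((np.float64(0.49556143170287315), np.float64(-0.7375900895116829), np.float64(0.07241224450648998)), np.float64(-154.9928059691712))
```

View pics/crop.png

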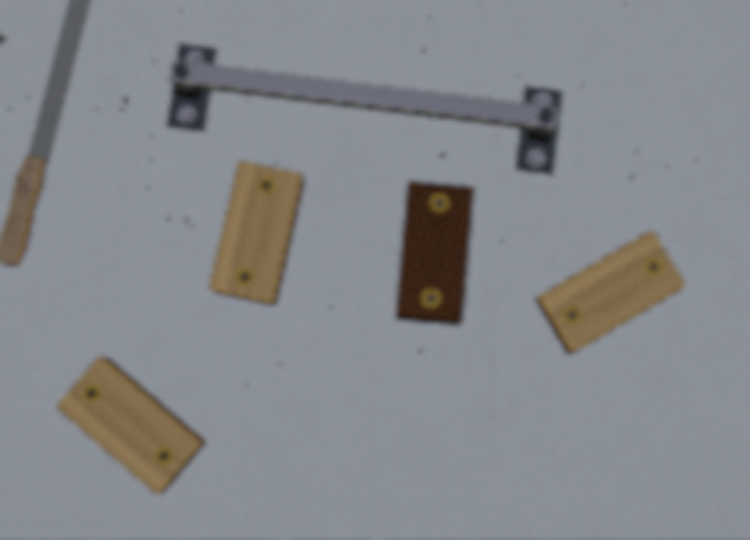

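The crop confirms it: pale block at crop (256,232), about 5° off square to the bar, dark block at (435,252). The gauge frame puts the blocks at (-130,+80) and (-129,-80) mm, which fits the 160 mm spacing. I'll move the arm round to behind the pale block with the fingers nearly shut.

Request:
drive_tool:
  moves: "0.03 -0.019 -0.004 -7.5 -0.5; 0.06 -0.038 -0.007 -15 -0.5; 0.09 -0.057 -0.01 -22.5 -0.5; 0.12 -0.076 -0.014 -30 -0.5; 0.15 -0.095 -0.018 -37.5 -0.5; 0.18 -0.114 -0.021 -45 -0.5; 0.21 -0.134 -0.025 -52.5 -0.5; 0.24 -0.153 -0.028 -60 -0.5"

```text
time_s: 1.2
tool_pos: [0.3813, -0.3986, 0.251]
tool_rot: [180.0, 0.0, 78.1]
force: [0.6, -0.2, 0.6]
grip_width: 0.0306
```

```bash
python3 -c "
from h import *
o=get_obs();print(o['tool_pos'],o['tool_rot'],o['qpos'].round(),o['grip_width'],goto([.49,-.1,.22],132),goto([.445,.235,.2],172.8))"
```

```text
[ 0.38129071 -0.3985543   0.25104863] [1.79974825e+02 3.71834857e-02 7.81166468e+01] [ 62.   7. -20.  94.   2.  79.  30.] 0.030625477013238214 [ 3.14500e-01  4.49000e-02  3.10000e-02 -5.38834e+01] [ 6.33100e-01 -6.81000e-02  5.10000e-02 -9.46834e+01]
```

Request:
drive_tool:
  moves: "0.04 0.006 0.004 -7 -0.5; 0.08 0.011 0.008 -14 -0.5; 0.12 0.017 0.012 -20 -0.5; 0.16 0.022 0.016 -27 -0.5; 0.2 0.028 0.02 -34 -0.5; 0.24 0.034 0.024 -40 -0.5; 0.28 0.04 0.028 -47 -0.5; 0.314 0.045 0.031 -54 -0.5"

```text
time_s: 2.0
tool_pos: [0.4913, -0.1, 0.2197]
tool_rot: [180.0, 0.0, 132.2]
force: [0.5, 0.3, -0.0]
grip_width: 0.0216
```

```bash
python3 -c "
from h import *
o=get_obs();print(o['qpos'].round(),o['grip_width'],goto([.445,.235,.15],172.9))"
```

```text
[ 45.   2. -37. 103.   1.  75.  50.] 0.021606687127095965 [  0.2794   0.1906   0.0697 -40.7288]
```

```bash
python3 -c "
from h import *
print(goto([.433,.236,.12],172.9))"
```

```text
[  0.2882   0.1824   0.0997 -40.7288]
```

Request:
drive_tool:
  moves: "0.036 0.023 0 -6 -0.5; 0.072 0.046 0.01 -12 -0.5; 0.108 0.068 0.02 -18 -0.5; 0.144 0.091 0.03 -24 -0.5; 0.18 0.114 0.04 -30 -0.5; 0.216 0.137 0.06 -36 -0.5; 0.252 0.16 0.08 -40.7 -0.5; 0.288 0.182 0.1 -40.7 -0.5"

```text
time_s: 2.8
tool_pos: [0.4345, 0.235, 0.1194]
tool_rot: [-180.0, 0.1, 172.6]
force: [0.8, -1.3, -0.0]
grip_width: 0.0213
```

```bash
python3 -c "
from h import *
o=get_obs();print(o['qpos'].round(),o['grip_width'],goto([.433,.236,.012],172.9))
im,d=read_camera('top');save('top1',im[130:330,130:380].repeat(3,0).repeat(3,1))"
```

```text
[ 22.   9. -57. 111.   9.  64.  44.] 0.02129459064379034 [ 0.0016  0.0008  0.1074 -0.3283]
```

View pics/top1.png

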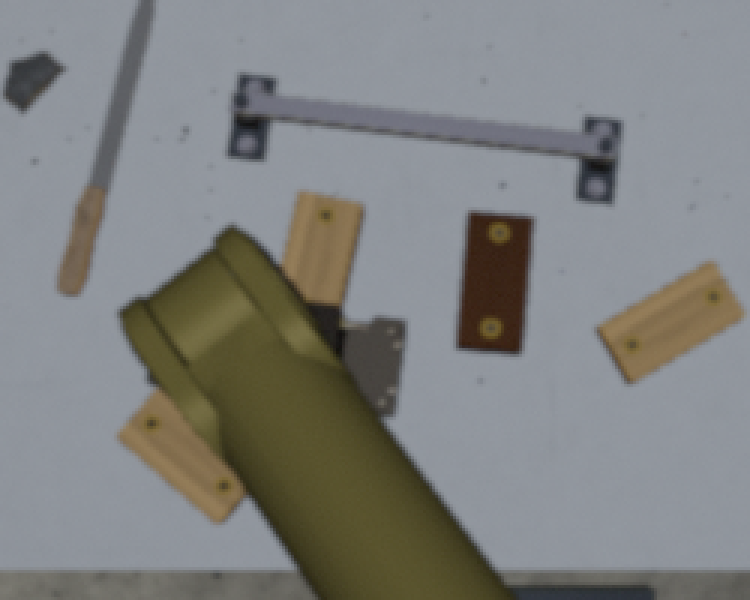

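The gripper is above the bench just behind the pale block (crop 325,250); the other blocks are undisturbed. Lowering now.

Request:
drive_tool:
  moves: "0.002 0.001 0.02 -0.3 -0.5; 0.002 0.001 0.04 -0.3 -0.5; 0.002 0.001 0.055 -0.3 -0.5; 0.002 0.001 0.07 -0.3 -0.5; 0.002 0.001 0.083 -0.3 -0.5; 0.002 0.001 0.095 -0.3 -0.5; 0.002 0.001 0.103 -0.3 -0.5; 0.002 0.001 0.107 -0.3 -0.5"

```text
time_s: 3.65
tool_pos: [0.4323, 0.2347, 0.0117]
tool_rot: [-180.0, -0.0, 172.8]
force: [-0.3, 0.0, 0.0]
grip_width: 0.0217
```

```bash
python3 -c "
from h import *
o=get_obs();print(o['qpos'].round(),o['force'].round(1),goto([.433,.236,.012],172.9))
def gf(): pass
g=np.array([.6466,.127]);a=np.radians(-7.1);x=np.array([np.cos(a),np.sin(a)]);y=np.array([-x[1],x[0]])
t=o['tool_pos'][:2]-g;print('gauge frame',t@x,t@y)"
```

```text
[ 16.  20. -53. 116.  20.  53.  36.] [-0.3  0.   0. ] [-0.0005  0.0014 -0.0003 -0.0904]
gauge frame -0.22595872686120863 0.08039886149510031
```

Request:
drive_tool:
  moves: "-0.012 0 0 0 -0.5; -0.022 0 0 0 -0.5; -0.03 0 0 0 -0.5; -0.04 0 0 0 -0.5; -0.05 0 0 0 -0.5; -0.06 0 0 0 -0.5; -0.07 0 0 0 -0.5; -0.076 0 0 0 -0.5"

```text
time_s: 4.45
tool_pos: [0.5092, 0.2252, 0.0126]
tool_rot: [180.0, 0.0, 172.8]
force: [-2.6, 0.8, 1.7]
grip_width: 0.022
```

```bash
cat >> h.py <<'E'
g=np.array([.6466,.127]);a=np.radians(-7.1);gx=np.array([np.cos(a),np.sin(a)]);gy=np.array([-gx[1],gx[0]])
def blk(n,tag):
    o=get_obs();t=o['tool_pos'][:2]-g;print('tool gauge frame',(t@gx).round(4),(t@gy).round(4),o['tool_pos'][2].round(4),o['tool_rot'].round(1),o['force'].round(1),o['qpos'].round())
    im,d=read_camera(n);W=world(n,d);z=W[...,2]
    q=(W[...,:2]-g);X=q@gx;Y=q@gy;r,gg,b=[im[...,i].astype(int) for i in range(3)]
    m=(abs(z-.04)<.006)&(abs(Y-.08)<.07)&(X>-.2)&(X<.12)&(r-b>25)
    p=np.stack([X[m],Y[m]],1)*1000
    if len(p)>50:print(n,len(p),cv2.minAreaRect(p.astype(np.float32)),p.min(0),p.max(0),np.median(z[m]))
    # long side edges: for Y side fits
    save(tag,cv2.resize(im[100:300,130:380],None,fx=3,fy=3,interpolation=cv2.INTER_CUBIC))
E
python3 -c "
from h import *
blk('scene','s2')
blk('top','t2')"
```

```text
tool gauge frame -0.1485 0.0804 0.0126 [180.    0.  172.8] [-2.6  0.8  1.7] [ 15.  27. -49. 107.  24.  57.  38.]
scene 152 ((-79.92560577392578, 87.8722152709961), (58.785099029541016, 121.32195281982422), 89.80953979492188) [-140.63911895   58.56829536] [-19.2994378  117.44686237] 0.03942002506019032
tool gauge frame -0.1476 0.0803 0.0126 [1.800e+02 1.000e-01 1.727e+02] [-0.4  0.2 -1. ] [ 15.  27. -49. 107.  24.  57.  38.]
top 285 ((-34.841190338134766, 74.73110961914062), (78.26565551757812, 43.17701721191406), 50.377323150634766) [-76.15013546  55.6617926 ] [-17.43028004 114.92102719] 0.0395621226632874
```

View pics/s2.png

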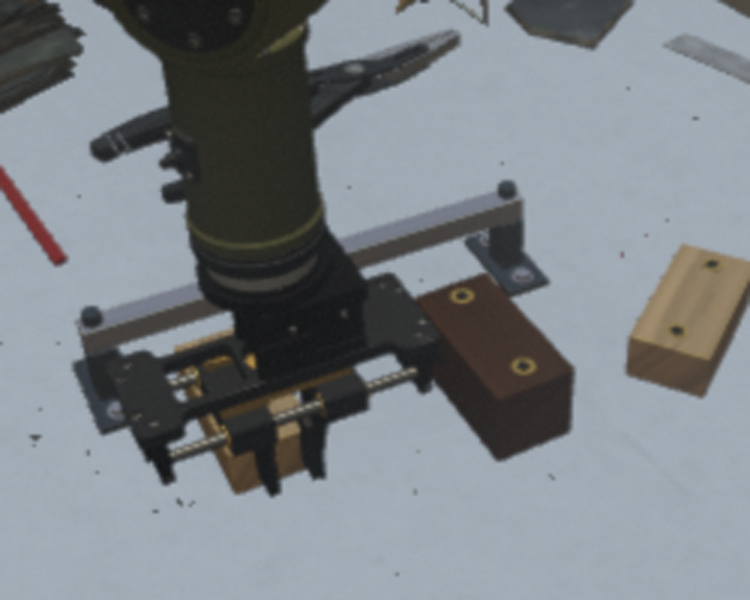

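The block is square (89.8°), centred at (-80, +87) mm in the gauge frame, and is being pushed cleanly. The dark block is untouched.

Request:
drive_tool:
  moves: "-0.01 0 0 0 -0.5; -0.02 0 0 0 -0.5; -0.03 0 0 0 -0.5; -0.04 0 0 0 -0.5; -0.05 0 0 0 -0.5; -0.06 0 0 0 -0.5; -0.068 0 0 0 -0.5; -0.073 0 0 0 -0.5"

```text
time_s: 5.35
tool_pos: [0.5813, 0.216, 0.0125]
tool_rot: [180.0, -0.0, 172.8]
force: [-2.1, -0.6, 0.9]
grip_width: 0.0218
```

```bash
python3 -c "
from h import *
blk('scene','s3')"
```

```text
tool gauge frame -0.0758 0.0802 0.0125 [180.   -0.  172.8] [-2.1 -0.6  0.9] [ 13.  33. -46.  98.  27.  60.  41.]
scene 145 ((-38.13420486450195, 88.00901794433594), (57.67476272583008, 59.36703872680664), 89.76819610595703) [-67.71437048  59.12095818] [ -8.33426074 116.92475253] 0.03925578275875785
```

View pics/s3.png

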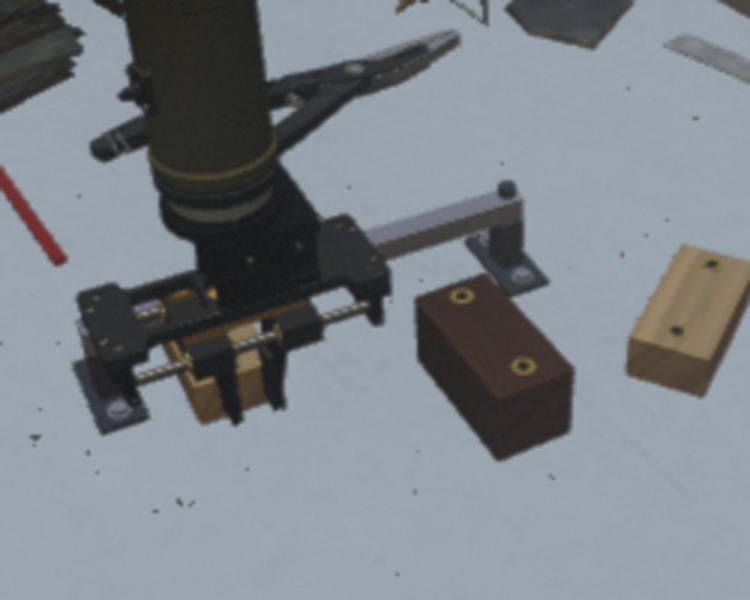

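The back face is at -67.5 mm and the block is still square; 7 mm more, then I back off.

Request:
drive_tool:
  moves: "-0.003 0 0 0 -0.5; -0.006 0 0 0 -0.5; -0.0075 0 0 0 -0.5; -0.0075 0 0 0 -0.5; -0.0075 0 0 0 -0.5; 0.005 0 0 0 -0.5; 0.03 0 0 0 -0.5; 0.07 0 0 0 -0.5"

```text
time_s: 6.2
tool_pos: [0.5115, 0.2247, 0.0127]
tool_rot: [179.9, 0.1, 172.7]
force: [0.2, 0.7, 0.6]
grip_width: 0.022
```

```bash
python3 -c "
from h import *
blk('scene','s4');blk('top','t4')"
```

```text
tool gauge frame -0.1462 0.0803 0.0127 [1.799e+02 1.000e-01 1.727e+02] [0.2 0.7 0.6] [ 15.  27. -49. 107.  24.  57.  38.]
scene 230 ((-1.0628013610839844, 93.25511169433594), (47.317535400390625, 119.41111755371094), 88.86315155029297) [-60.37938094  69.67089617] [ 58.82131303 117.26592579] 0.03979039524007966
tool gauge frame -0.1565 0.0806 0.0112 [-179.8   -0.4  173.1] [-6.8  1.  -0.6] [ 15.  27. -49. 108.  24.  57.  38.]
top 709 ((1.9322586059570312, 85.30043029785156), (59.859004974365234, 118.85999298095703), 89.95916748046875) [-57.49580548  55.34118414] [ 61.35444031 115.25893907] 0.039364038562433645
```

View pics/t4.png

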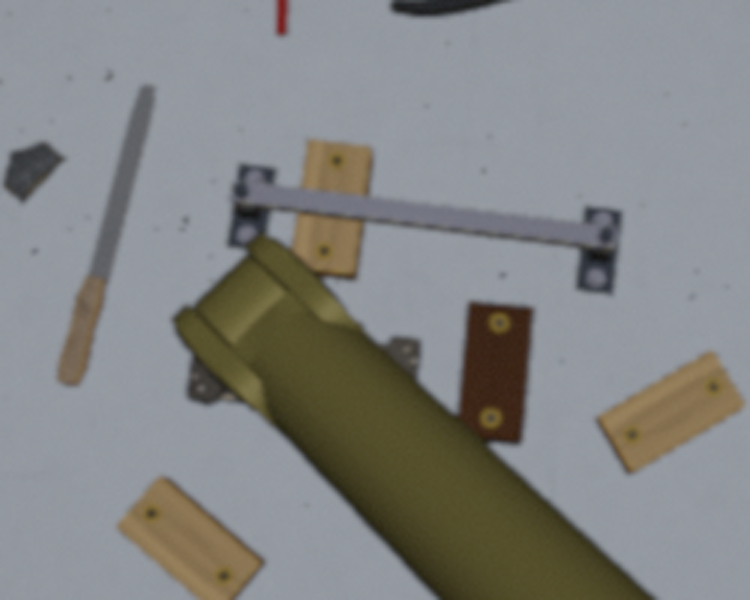

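The block is under the bar, square, within about 2 mm of middle. A final check compares bar and block within each camera, which cancels calibration error. No moves yet.

```bash
python3 -c "
from h import *
for n in('top','scene'):
    im,d=read_camera(n);W=world(n,d);z=W[...,2];q=W[...,:2]-g;X=q@gx*1e3;Y=q@gy*1e3
    im=im.astype(int);wood=(im[...,0]-im[...,2]>25)
    m=(abs(z-.067)<.004)&(abs(X)<25)&(abs(Y)<135)&~wood
    b=np.stack([X[m],Y[m]],1);k=np.polyfit(b[:,1],b[:,0],1)
    print(n,'bar',len(b),np.percentile(b[:,0]-k[0]*b[:,1],[1,50,99]).round(1),'tilt',np.degrees(k[0]).round(2),'at Y86',np.polyval(k,86).round(1))
    w=(abs(z-.04)<.005)&(abs(X)<75)&(abs(Y-87)<45)&wood
    print(' block X ends',np.percentile(X[w],[0.3,99.7]).round(1), 'Y',np.percentile(Y[w],[.5,99.5]).round(1))
    for s,t in((0.2,-1),(99.8,1)):
        pts=[(np.percentile(X[w&(abs(Y-y)<2.5)],50+49*t),y) for y in range(66,110,4) if (w&(abs(Y-y)<2.5)).sum()>4]
        pts=np.array(pts)
        if len(pts)>4:
            f=np.polyfit(pts[:,1],pts[:,0],1);print('  end',t,np.polyval(f,86).round(1),np.degrees(f[0]).round(1))
"
```

```text
top bar 678 [-10.5  -0.9   9.8] tilt 0.13 at Y86 -0.6
 block X ends [-57.2  60. ] Y [ 55.6 114.2]
  end -1 -52.9 15.0
  end 1 58.0 -0.3
scene bar 499 [-13.9  -4.9   8.2] tilt -0.0 at Y86 -4.3
 block X ends [-51.3  59.3] Y [ 70.8 116.9]
  end -1 -25.8 -11.6
  end 1 43.1 82.3
```

Request:
drive_tool:
  moves: "0.005 0 -0.01 0 -0.5; 0.01 0 -0.03 0 -0.5; 0.015 0 -0.05 0 -0.5; 0.02 0 -0.07 0 -0.5; 0.02 0 -0.09 0 -0.5; 0.02 0 -0.1 0 -0.5; 0.02 0 -0.1 0 -0.5; 0.02 0 -0.1 0 -0.5"

```text
time_s: 7.2
tool_pos: [0.4912, 0.2271, 0.1122]
tool_rot: [-180.0, -0.0, 172.8]
force: [0.1, -0.0, -0.1]
grip_width: 0.0216
```

```bash
python3 -c "
from h import *
blk('top','t5')
im,d=read_camera('top');W=world('top',d);m=(abs(W[...,2]-.062)<.008)&(W[...,0]<.59)&(W[...,0]>.42)&(abs(W[...,1]-.06)<.06)&(im[...,0].astype(int)<130)
print('dark',cv2.minAreaRect((W[m][:,:2]*1000).astype(np.float32)))
sign_off()"
```

```text
tool gauge frame -0.1665 0.0801 0.1122 [-180.    -0.   172.8] [ 0.1 -0.  -0.1] [ 20.  17. -54. 105.  15.  66.  43.]
top 712 ((1.5785179138183594, 85.12351989746094), (119.43367004394531, 59.64333724975586), 0.2659197449684143) [-58.010456    55.40534124] [ 61.33297269 115.20180544] 0.0395571298511086
dark ((508.19012451171875, 63.61347198486328), (59.71540451049805, 119.79666900634766), 84.8883285522461)
the job is handed in; nothing more can be done
```

I pushed the pale block farthest from the base flat along the bench and under the bar with nearly closed fingers, then backed off, lifted clear and handed the job in at about 7 s.

**Block under the bar:** the last top-camera check put it about 2 mm past the middle, within 0.3° of square and flat (top surface at 39.6 mm). It sits about 85 mm to the left of the gauge's centre, clear of the post feet.

**Dark block:** it has not moved (within 0.3 mm of where it started).

**Gauge:** nothing suggests it was touched. The wrist force read 3 N or less at the end of each push.

**Disagreement:** the two cameras placed the block differently along the push, -1.1 mm from the scene camera and +1.9 mm from the top camera. Measured against the bar within each picture, both show the same small overshoot of about 2 mm. The scene camera's other end and edge fits were too occluded to use, and so was the top camera's fit of the near end.

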